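# Press a drill bush home with the bench screw press

## Task

A flanged drill bush stands part-way into the jig plate on the sliding nest of the small bench screw press. Push the nest in under the ram as far as it goes, then take the crank by its free-spinning grip and wind it clockwise, keeping hold of the grip until the bush is fully home with its flange down on the plate; stop as soon as you feel it bottom firmly, do not force the press. Then wind back until the ram stands at least 10 mm clear of the bush, let go, and leave the clamp strap, oil bottle and collet where they are.

Things in the scene. Friction and masses are not known exactly. Their poses are not given: they have to be found in the camera images.
- press: the grey bench screw press, bolted down: foot 210 x 150 x 18 mm with a slideway, column at the back, head with the vertical ram. Origin on the worktop straight below the ram's axis; z up, the column stands at +x of it, the slideway and the nest's knob run out along +y. Highest fixed part (head) 177 mm above the worktop; it turns about z only.
- nest (a joint): how far (m) the sliding nest has been pushed in, along the press's -y: 0 = fully out, 0.100 = against its stop with the bush under the ram. Slides with about 2.5 N of friction and stays where it is left.
- nest_knob (a point): centre of the nest's black upright knob, 24 mm across and 36 mm tall (from 46 to 83 mm above the worktop) on a thinner neck, on a 40 mm wide drawbar whose top is 29 mm above the worktop. It lies 160 mm from the bush's axis along the press's +y and 66 mm above the worktop.
- crank_axis (a point): point on the crank's vertical axis (also the ram's), 245 mm above the worktop. Winding clockwise seen from above drives the ram down 24 mm a turn (3.82 mm per rad), the other way raises it. It begins within 1.2 rad of the top end of its 1.75 turns and stays where it is left. The ram's screw, 18 mm across, sticks up through the hub on this axis to 245 mm at most.
- grip: the crank's black upright grip, 24 mm across, 66 mm tall (205 to 271 mm above the worktop), spinning freely on its pin 80 mm from the crank's axis; origin on its axis, 243 mm up. The crank's arm below it ends at 200 mm. Its circle is level and clear. Unloaded, winding takes about 1.5 N here (read at a standstill: some 3 N less); every 100 N at the ram's nose adds 4.8 N along the circle.
- ram: the vertical steel ram, 20 mm across at its nose; origin at the centre of the nose's flat end face, 93 mm above the worktop at the top end of its travel. It must never push with more than 300 N.
- bush_top (a point): centre of the top face of the dark steel flanged drill bush to be pressed in (flange 29 mm across, 5 mm thick). It begins 6 to 10 mm too high and is a tight fit: it moves only under about 120 N (5.7 N more at the grip) and stays where it is left. Once its flange lands on the plate the force climbs steeply (8 N at the grip within 0.13 rad). A like bush 34 mm nearer the knob is already home.
- oil_can: white oil bottle with a red spout, 54 mm across, 126 mm tall, standing loose; origin under its centre. Leave alone.
- strap: black steel clamp strap, a flat bar 90 x 24 x 12 mm, lying loose in front of the press; origin under its middle, long along its y. Leave alone.
- collet: bright steel spring collet, 33 mm across, 40 mm tall, standing loose behind the slideway; origin under its centre. Leave alone.

How it is judged:
By the outcome, as a careful person would: the job done as asked, in the order asked, and still so for the second after the job is handed in, with the robot touching nothing.
It also fails if it takes over 72 s, if anything falls off the work surface, if the arm or the gripper's body presses on something with over 40 N, if the wrist force passes 120 N, or if a joint passes its speed limit or range.

## Robot

A 6-joint arm with a two-finger parallel gripper is mounted at the origin on a cart in front of the work surface, level with it; the furniture and walls round the work are solid. World frame = base frame: x ahead of the robot, y to its left, z up, the work surface at z = 0. Lengths are in mm, angles in rad, forces in N, time in s.
With the tool pointing down it reaches from about 275 to 725 mm from the base axis. Payload 5.6 kg.
Tool frame: the origin (TCP) lies between the finger pads; the fingertips stand 14 mm ahead of it and the grasp point (between the pads) lies 5 mm behind it; z points along the fingers, y is the line along which they close (so a half turn about z gives the same grasp; the last joint's range is limited). The gripper opens to 85 mm and grips with 20 to 120 N. Pads are 22 mm wide; open, the fingers measure 114 mm over their backs; the gripper's body (76 mm by 85 mm) begins 54 mm behind the grasp point. The pads swing forward as they close: fully open they stand 13 mm farther back than shut.
Start: joints at [1.473, 0.255, 0.108, 0, -1.424, -0.285], TCP at [205.408, 510.196, 245.283] pointing down, gripper open.
Joint ranges: [-2.95, 2.95], [-1.21, 1.97], [-1.09, 1.5], [-2.87, 1.71], [-2.94, -0.07], [-3.05, 3.05]. Speed limits (rad/s): [2.57, 2.57, 3.14, 3.14, 3.14, 3.14].

## Interface

Orientations are given as a unit quaternion [x, y, z, w].
In Python, from station import r gives the robot as it stands.
- The arm moves only by the tool drive_tool, never from a script. Its argument "motion" is one flat list of numbers, 4 for each row, row after row: the shift along the world's x, y, z in m, then the turn about the world's z in rad. A call has 1 to 20 rows; each row shifts and turns the commanded pose from where the row before left it; what a row does not reach is not made up. A row lasts 1/10 s, in which the tool goes at most 50 mm and 8.59 degrees, less where a joint would pass 70% of its speed; a pose out of reach is approached as far as the arm can. A call with a gripper value outside its range is refused whole. "claw" is the closure in counts, from 0 (fully open) to 255 (shut), set as the call begins (left out, the last holds). The fingers move at their own pace and stop on an object; the grip force is fixed at half the most. Time passes only in rows, so rows that do not move let the fingers close. It gives the time, the measured TCP pose, the force, the opening and the grip force at its end, in the units of the state.
- r.sense(): the state, without advancing time (a new reading comes with each control period).
- r.camera(name): name is "side" or "top" or "wrist"; returns a dict with "img" (420x560x3 uint8, red, green, blue), "mtx" (3x3 intrinsics, pixels), "k1" (the pictures are not rectified: a ray, as slopes to the right and down, at radius r is drawn at 1 + k1 r^2 times it, then the intrinsics apply), "R" (3x3) and "t" (3): a world point X has camera coordinates R X + t. Camera axes: x right, y down, z forward; pixel columns grow to the right and rows downward; lengths in mm; the calibration is good to about 2 mm. A picture is of the moment at which its call begins. There is no depth.
- r.job_done(): hands the job in; it is judged then, once.
The state is a dict: "time": time; "joints": joint angles; "joint_vel": joint speeds; "effort": joint torques, N m; "ee_pos": TCP position; "eef_rot": TCP orientation; "force": force on the tool from outside, world axes, zero at the start; "ft_torque": the same for the moment, N m; "gripper_width": finger opening in mm; "grip_force": force on a finger pad.
Only numpy, scipy, OpenCV 4.12 (cv2) and the standard library are available. Lean on these libraries where they do the work, as an engineer would, in place of code of your own. Each camera call takes 0.05 s, during which the arm holds its last target. There are 200 camera calls.

## Working session

There is one attempt and no reset: what is moved stays moved. The work goes in short steps, Python scripts to look and compute and a tool call to move; the robot and the scene stay as the last step left them, time stands still between calls to the robot, and variables do not carry over. Pictures are saved under pics/ and viewed, at most 10 in all, crops included, and the job is handed in when it is done.

Besides the shell and the picture viewer there is one more tool, called after "Request:" as name(argument=value, ...), one argument or row to a line, values as JSON. drive_tool: Moves the arm, as the interface text tells. Its arguments: {"type":"object","properties":{"motion":{"type":"array"},"claw":{"type":"number"}},"required":["motion"]}

```bash
mkdir -p pics; python3 - <<'E'
from station import r
import cv2,numpy as np,pickle
s=r.sense();print(s)
d={}
for n in("side","top","wrist"):
    c=r.camera(n);d[n]=c;cv2.imwrite(f"pics/{n}0.png",c["img"][:,:,::-1])
    print(n,c["mtx"].tolist(),c["k1"],(-c["R"].T@c["t"]).round(),c["R"].round(2).tolist())
pickle.dump(d,open("d0.pkl","wb"))
E
ls
```

```text
{'time': 0.0, 'joints': array([ 1.47257591e+00,  2.55759166e-01,  1.06991741e-01, -4.57710351e-04,
       -1.42388627e+00, -2.84615237e-01]), 'joint_vel': array([-5.86569716e-04, -2.54371904e-06, -1.37585347e-03, -6.11283866e-04,
        5.57431269e-04, -7.20689638e-04]), 'effort': array([-1.44867750e-03, -3.86633885e+01,  2.37936330e+01,  5.36490351e+00,
       -6.07051043e-03, -4.61140544e-06]), 'ee_pos': array([205.22133817, 509.77507118, 244.38687766]), 'eef_rot': array([ 9.81728616e-01, -1.90284024e-01, -1.38950775e-04,  9.45718691e-04]), 'force': array([ 0.11947105, -0.67319914,  0.12603058]), 'ft_torque': array([-0.02305957,  0.04223821, -0.02729272]), 'grip_force': 0.0, 'gripper_width': 85.66282029582813}
side [[396.40892804168647, 0.0, 276.50260339172473], [0.0, 396.40892804168647, 211.4057780922686], [0.0, 0.0, 1.0]] -0.08254216336257661 [398. 607. 575.] [[-0.98, -0.22, 0.0], [-0.11, 0.47, -0.87], [0.19, -0.85, -0.49]]
top [[469.24052835986066, 0.0, 278.3100105334459], [0.0, 469.24052835986066, 212.81699440946926], [0.0, 0.0, 1.0]] -0.1159930104059405 [ 322.  -94. 1173.] [[-0.09, -1.0, -0.0], [-0.98, 0.09, -0.2], [0.2, -0.02, -0.98]]
wrist [[349.49561442049054, 0.0, 282.9745505718651], [0.0, 349.49561442049054, 212.66592533169467], [0.0, 0.0, 1.0]] 0.03170506008979068 [276. 482. 373.] [[-0.37, -0.93, 0.0], [-0.89, 0.36, 0.3], [-0.28, 0.11, -0.95]]
d0.pkl
pics
```

View pics/top0.png

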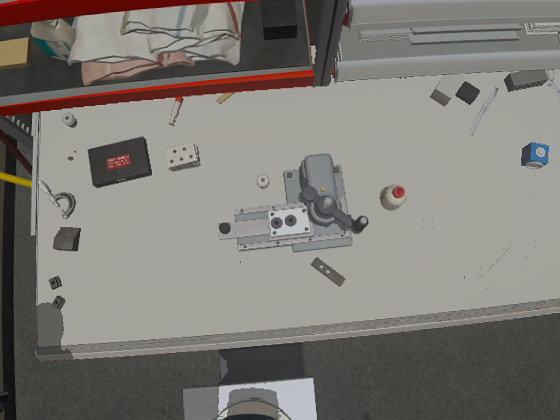

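View pics/side0.png

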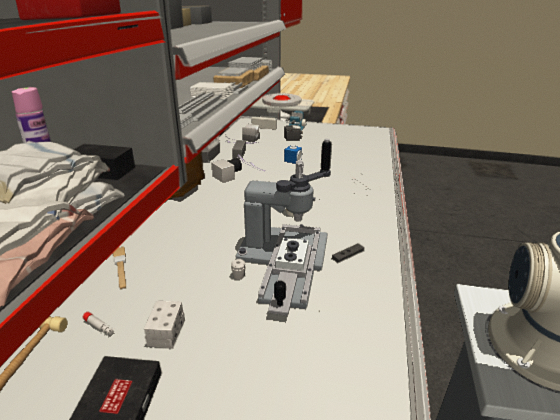

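The top view shows the knob at about (224,228), the crank hub at (325,208), the grip at (361,223), the bottle at (394,196) and the strap at (328,271). In the side view the knob is at (280,290) and the grip at (326,155). I'll zoom in on both.

```bash
cat >h.py <<'E'
import numpy as np,cv2,pickle
def ray(c,uv):
    p=cv2.undistortPoints(np.array([[uv]],float),c["mtx"],np.array([c["k1"],0,0,0.]))[0,0]
    d=c["R"].T@np.array([*p,1]);o=-c["R"].T@c["t"];return o,d/np.linalg.norm(d)
def onz(c,uv,z):
    o,d=ray(c,uv);return o+d*(z-o[2])/d[2]
def tri(rs):
    A=sum(np.eye(3)-np.outer(d,d) for o,d in rs);b=sum((np.eye(3)-np.outer(d,d))@o for o,d in rs)
    return np.linalg.solve(A,b)
def proj(c,X):
    return cv2.projectPoints(np.array([X],float),cv2.Rodrigues(c["R"])[0],np.array(c["t"],float),c["mtx"],np.array([c["k1"],0,0,0.]))[0][0,0]
E
python3 - <<'E'
import pickle,cv2,numpy as np
d=pickle.load(open("d0.pkl","rb"))
t=d["top"]["img"][145:295,210:410];s=d["side"]["img"][125:325,220:370]
a=cv2.resize(t,None,fx=4,fy=4,interpolation=2)[:,:,::-1]
cv2.imwrite("pics/topz.png",a)
cv2.imwrite("pics/sidez.png",cv2.resize(s,None,fx=3,fy=3,interpolation=2)[:,:,::-1])
E
```

```text
(no output)
```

View pics/topz.png

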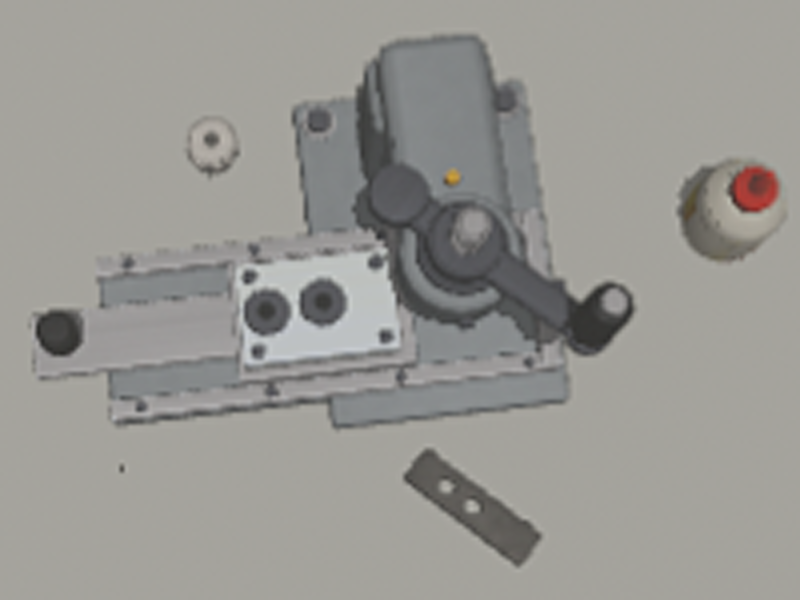

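View pics/sidez.png

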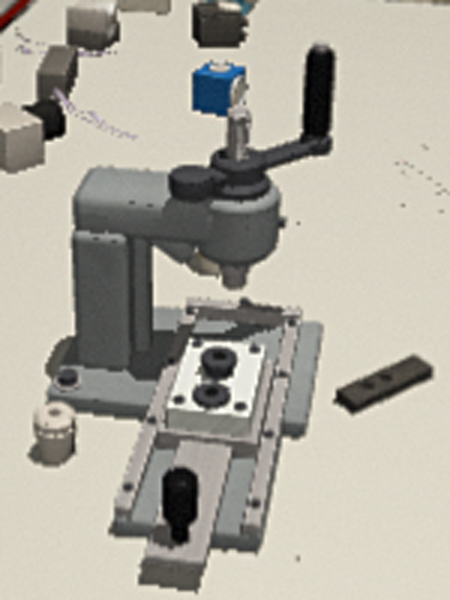

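```bash
python3 - <<'E'
from h import *
d=pickle.load(open("d0.pkl","rb"));T,S=d["top"],d["side"]
tp=lambda u,v:(210+u/4,145+v/4); sp=lambda u,v:(220+u/3,125+v/3)
def both(n,a,b):
    r1,r2=ray(T,tp(*a)),ray(S,sp(*b));P=tri([r1,r2]);print(n,P.round(1),"res",(proj(T,P)-tp(*a)).round(1),(proj(S,P)-sp(*b)).round(1))
both("knobtop",(58,330),(180,476))
both("griptop",(615,300),(321,47))
both("gripbot",(585,343),(316,135))
both("screwtop",(470,220),(240,110))
both("bush",(323,298),(218,358)); both("bush2",(267,309),(211,394))
print("knob83",onz(T,tp(60,328),83),"grip271",onz(T,tp(615,300),271))
# foot edges / rails in top view for yaw
for a,b,z in [((113,413),(563,362),29),((97,262),(385,238),29),((335,425),(568,398),18)]:
    A,B=onz(T,tp(*a),z),onz(T,tp(*b),z);print("dir",(A-B).round(1),np.degrees(np.arctan2(*(A-B)[1::-1])).round(1))
for n,p,z in [("oil",(725,210),60),("collet",(213,148),30),("strap",(472,507),12)]: print(n,onz(T,tp(*p),z).round())
E
```

```text
knobtop [521.3  17.5  78.4] res [-0.1 -0.8] [0.9 0.2]
griptop [ 475.4 -274.5  273.7] res [-0.  -0.3] [0.3 0.1]
gripbot [ 470.5 -270.4  201.4] res [-0.3 -2.3] [2.  0.4]
screwtop [ 527.9 -212.1  241.5] res [0. 0.] [-0. -0.]
bush [ 527.3 -141.2   66. ] res [-0.  -0.1] [0.1 0. ]
bush2 [ 525.8 -107.2   56.1] res [-0.  -0.3] [0.3 0.1]
knob83 [519.64452333  15.66675995  83.        ] grip271 [ 475.21241856 -275.02953707  271.        ]
dir [ -6.8 278.9   0. ] 91.4
dir [  0.7 180.2   0. ] 89.8
dir [ -3.7 145.8   0. ] 91.4
oil [ 561. -392.   60.]
collet [636. -83.  30.]
strap [ 398. -223.   12.]
```

Request:
drive_tool(
  motion=[0.02,-0.031,-0.006,0.026,0.02,-0.031,-0.006,0.026,0.02,-0.031,-0.006,0.026,0.02,-0.031,-0.006,0.026,0.02,-0.031,-0.006,0.026,0.02,-0.031,-0.006,0.026,0.02,-0.031,-0.006,0.026,0.02,-0.031,-0.006,0.026,0.02,-0.031,-0.006,0.026,0.02,-0.031,-0.006,0.026,0.02,-0.031,-0.006,0.026,0.02,-0.031,-0.006,0.026,0.02,-0.031,-0.006,0.026,0.02,-0.031,-0.006,0.026,0.02,-0.031,-0.006,0.026,0.016,-0.029,-0.006,0.02,0,0,0,0,0,0,0,0],
  claw=0,
)

```text
time: 1.95
ee_pos: [521.2, 15.6, 148.7]
eef_rot: [1.0, 0.013, -0.001, 0.0]
force: [-0.3, 0.1, -1.1]
gripper_width: 85.1
grip_force: 0.0
```

```bash
python3 - <<'E'
from station import r
import cv2
from h import *
s=r.sense();print(s["time"],s["joints"].round(3),s["ee_pos"],s["eef_rot"])
c=r.camera("wrist");pickle.dump(c,open("w1.pkl","wb"));cv2.imwrite("pics/w1.png",c["img"][:,:,::-1])
print(proj(c,[521,17,83]))
E
```

```text
1.95 [ 0.33   0.251 -0.148 -0.    -1.173  1.266] [521.19922557  15.59679949 148.70010507] [ 9.99920602e-01  1.25856453e-02 -6.21697331e-04  6.49587719e-05]
[280.78644923 238.9868878 ]
```

View pics/w1.png

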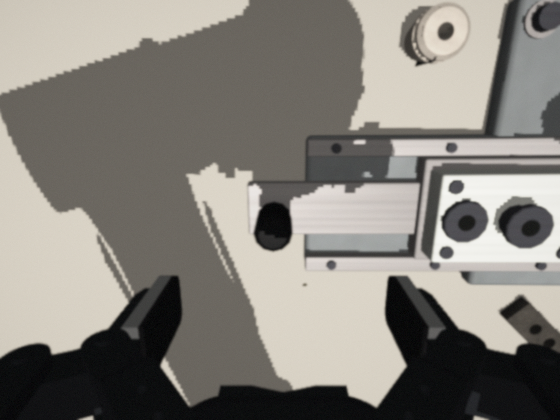

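The wrist view shows the knob as a black blob at about x 256–291, y 203–250, a few pixels from the prediction. The two bushes are at (465,220) and (528,225). I'll refine the knob position and axis line from this view.

```bash
python3 - <<'E'
from h import *
c=pickle.load(open("w1.pkl","rb"))
g=c["img"].max(2)[190:262,245:300];m=(g<38).astype(np.uint8)
n,l,st,ce=cv2.connectedComponentsWithStats(m);i=1+st[1:,4].argmax();print(st[i]+[245,190,0,0,0],ce[i]+[245,190])
print("cam",(-c["R"].T@c["t"]).round(1))
for X in ([521,17,83],[521,17,46],[521,29,66],[521,5,66],[509,17,83],[533,17,46]): print(X,proj(c,X).round(1))
print(onz(c,ce[i]+[245,190],66))
print("bush",onz(c,(528,225),65),"bush2",onz(c,(465,220),56.5))
E
```

```text
[ 255  203   36   47 1066] [273.85365854 222.62757974]
cam [598.   17.8 276.8]
[521, 17, 83] [280.8 239. ]
[521, 17, 46] [281.1 219.3]
[521, 29, 66] [262.2 228.7]
[521, 5, 66] [299.6 229.6]
[509, 17, 83] [280.3 257.5]
[533, 17, 46] [281.5 202.7]
[525.31511771  21.61813396  66.        ]
bush [ 527.62074448 -139.19383381   65.        ] bush2 [ 527.16948657 -104.21900584   56.5       ]
```

Request:
drive_tool(
  motion=[0.002,0.0045,-0.017,0,0,0,-0.025,0,0,0,-0.025,0,0,0,-0.019,0,0,0,0,0],
)

```text
time: 2.5
ee_pos: [521.1, 21.4, 61.2]
eef_rot: [1.0, 0.014, -0.002, 0.0]
force: [-0.2, -0.1, 0.4]
gripper_width: 85.5
grip_force: 0.0
```

Request:
drive_tool(
  motion=[0,0,0,0,0,0,0,0,0,0,0,0,0,0,0,0,0,0,0,0,0,0,0,0,0,0,0,0,0,0,0,0],
  claw=255,
)

```text
time: 3.3
ee_pos: [523.9, 21.0, 64.3]
eef_rot: [1.0, 0.014, 0.001, -0.0]
force: [-2.7, 1.1, 6.7]
gripper_width: 22.5
grip_force: 58.8
```

Request:
drive_tool(
  motion=[0,-0.004,0,0,0,-0.008,0,0,0,-0.008,0,0,0.001,-0.008,0,0,0,-0.008,0,0,0,-0.008,0,0,0.001,-0.008,0,0,0,-0.006,0,0,0,-0.004,0,0,0,0,0,0],
)

```text
time: 4.3
ee_pos: [525.6, -42.5, 64.3]
eef_rot: [1.0, 0.013, 0.0, 0.001]
force: [-2.0, -3.3, 7.0]
gripper_width: 22.7
grip_force: 59.4
```

Request:
drive_tool(
  motion=[0,-0.002,0,0,0,-0.002,0,0,0,0,0,0],
)

```text
time: 4.6
ee_pos: [525.7, -45.8, 64.3]
eef_rot: [1.0, 0.014, 0.001, 0.0]
force: [-2.8, -0.4, 7.3]
gripper_width: 22.3
grip_force: 59.5
```

Request:
drive_tool(
  motion=[0,-0.002,0,0,0,-0.002,0,0,0,0,0,0],
)

```text
time: 4.9
ee_pos: [525.8, -49.7, 64.3]
eef_rot: [1.0, 0.014, 0.001, 0.0]
force: [-2.5, 1.6, 7.3]
gripper_width: 22.9
grip_force: 59.4
```

Request:
drive_tool(
  motion=[0,-0.002,0,0,0,-0.001,0,0,0,0,0,0],
)

```text
time: 5.2
ee_pos: [525.8, -51.8, 64.3]
eef_rot: [1.0, 0.014, 0.001, -0.001]
force: [-2.8, 4.2, 7.7]
gripper_width: 22.4
grip_force: 59.6
```

Request:
drive_tool(
  motion=[0,-0.002,0,0,0,0,0,0],
)

```text
time: 5.4
ee_pos: [525.8, -51.9, 64.3]
eef_rot: [1.0, 0.013, 0.001, -0.002]
force: [-4.4, 13.3, 9.5]
gripper_width: 22.3
grip_force: 60.0
```

Request:
drive_tool(
  motion=[0,0.0015,0,0,0,0,0,0],
)

```text
time: 5.6
ee_pos: [525.8, -51.8, 64.3]
eef_rot: [1.0, 0.014, 0.001, -0.001]
force: [-3.1, 7.4, 8.6]
gripper_width: 22.4
grip_force: 59.8
```

Request:
drive_tool(
  motion=[0,0,0,0,0,0,0,0,0,0,0,0,0,0,0,0,0,0,0,0,0,0,0.02,0,0,0,0.03,0,0,0,0.04,0,0,0,0.04,0,0,0,0.04,0,0,0,0.04,0,0,0,0.03,0,0,0,0,0],
  claw=0,
)

```text
time: 6.9
ee_pos: [527.1, -53.3, 308.3]
eef_rot: [1.0, 0.014, 0.005, 0.0]
force: [0.9, -0.1, 0.4]
gripper_width: 85.5
grip_force: 0.0
```

Request:
drive_tool(
  motion=[-0.006,-0.027,0,0,-0.006,-0.028,0,0,-0.006,-0.028,0,0,-0.006,-0.028,0,0,-0.006,-0.028,0,0,-0.006,-0.028,0,0,-0.006,-0.028,0,0,-0.007,-0.027,0,0,0,0,0,0,0,0,0,0],
)

```text
time: 7.9
ee_pos: [476.1, -275.1, 302.5]
eef_rot: [1.0, 0.013, -0.001, -0.0]
force: [0.2, 0.4, 1.1]
gripper_width: 85.7
grip_force: 0.0
```

```bash
python3 - <<'E'
from station import r
import cv2
from h import *
s=r.sense();print(s["time"],s["joints"].round(3),s["ee_pos"],s["force"])
d={n:r.camera(n) for n in("wrist","side","top")};pickle.dump(d,open("d2.pkl","wb"))
a=cv2.resize(d["wrist"]["img"],None,fx=.7,fy=.7);b=cv2.resize(d["side"]["img"][125:325,220:370],(392,523))
z=np.zeros((523,784,3),np.uint8);z[:294,:392]=a;z[:,392:]=b;cv2.imwrite("pics/c2.png",z[:,:,::-1])
print(proj(d["wrist"],[476,-274,271]),(-d["wrist"]["R"].T@d["wrist"]["t"]).round())
E
```

```text
7.9 [-0.24   0.247  0.241 -0.    -1.566  1.836] [ 476.07129251 -275.07544172  302.50507383] [0.20592649 0.35821478 1.11389081]
[281.11724671 264.08535028] [ 553. -273.  431.]
```

View pics/c2.png

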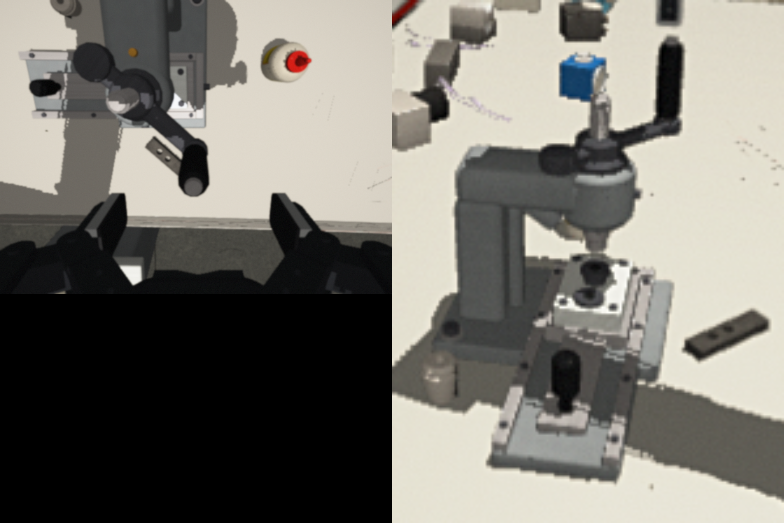

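The nest is in with the bush under the ram. The wrist view has the grip top at (277,267), within a few pixels of the prediction. I'll descend and grasp it.

Request:
drive_tool(
  motion=[0,0,-0.02,0,0,0,-0.025,0,0,0,-0.017,0,0,0,0,0],
)

```text
time: 8.45
ee_pos: [475.5, -273.3, 238.8]
eef_rot: [1.0, 0.014, -0.002, -0.001]
force: [0.3, 0.8, -0.3]
gripper_width: 85.1
grip_force: 0.0
```

Request:
drive_tool(
  motion=[0,0,0,0,0,0,0,0,0,0,0,0,0,0,0,0,0,0,0,0,0,0,0,0,0,0,0,0],
  claw=255,
)

```text
time: 9.15
ee_pos: [476.9, -274.7, 242.1]
eef_rot: [1.0, 0.014, 0.001, 0.0]
force: [0.4, 2.9, 5.5]
gripper_width: 22.6
grip_force: 58.6
```

```bash
cat >w.py <<'E'
from station import r
import numpy as np,sys
# args: cx cy R step n : rows about centre, from the current angle (step>0 clockwise); first row steps onto the circle, shift relative to measured pose
cx,cy,R,st=map(float,sys.argv[1:5]);n=int(sys.argv[5])
p=r.sense()["ee_pos"];a=np.arctan2(p[1]-cy,p[0]-cx)
q=[np.array([cx+R*np.cos(a-st*i),cy+R*np.sin(a-st*i)]) for i in range(n+1)]
P=np.round(np.array(q)-q[0],1);D=np.diff(P,axis=0)/1000
print("ang",a.round(3),"r",np.hypot(p[0]-cx,p[1]-cy).round(2));print(", ".join(f"{x:.4f}, {y:.4f}, 0, 0" for x,y in D))
E
python3 w.py 528 -212 80 .08 12
```

```text
ang -2.255 r 80.84
-0.0048, 0.0042, 0, 0, -0.0044, 0.0046, 0, 0, -0.0041, 0.0050, 0, 0, -0.0036, 0.0052, 0, 0, -0.0033, 0.0056, 0, 0, -0.0027, 0.0057, 0, 0, -0.0023, 0.0060, 0, 0, -0.0018, 0.0062, 0, 0, -0.0013, 0.0062, 0, 0, -0.0009, 0.0064, 0, 0, -0.0003, 0.0064, 0, 0, 0.0003, 0.0063, 0, 0
```

Request:
drive_tool(
  motion=[-0.0048,0.0042,0,0,-0.0044,0.0046,0,0,-0.0041,0.005,0,0,-0.0036,0.0052,0,0,-0.0033,0.0056,0,0,-0.0027,0.0057,0,0],
)

```text
time: 9.75
ee_pos: [453.6, -244.8, 242.1]
eef_rot: [1.0, 0.014, 0.001, 0.001]
force: [2.1, -1.2, 5.7]
gripper_width: 22.8
grip_force: 58.6
```

Request:
drive_tool(
  motion=[-0.0023,0.006,0,0,-0.0018,0.0062,0,0,-0.0013,0.0062,0,0,-0.0009,0.0064,0,0,-0.0003,0.0064,0,0,0.0003,0.0063,0,0],
)

```text
time: 10.35
ee_pos: [446.6, -207.5, 242.1]
eef_rot: [1.0, 0.013, 0.0, 0.001]
force: [-0.0, -2.1, 6.4]
gripper_width: 22.6
grip_force: 58.8
```

```bash
python3 w.py 528 -212 80 .1 20
```

```text
ang 3.087 r 81.49
0.0008, 0.0080, 0, 0, 0.0017, 0.0078, 0, 0, 0.0024, 0.0076, 0, 0, 0.0031, 0.0074, 0, 0, 0.0039, 0.0070, 0, 0, 0.0045, 0.0065, 0, 0, 0.0052, 0.0061, 0, 0, 0.0058, 0.0056, 0, 0, 0.0063, 0.0049, 0, 0, 0.0067, 0.0043, 0, 0, 0.0071, 0.0036, 0, 0, 0.0075, 0.0029, 0, 0, 0.0077, 0.0021, 0, 0, 0.0079, 0.0013, 0, 0, 0.0080, 0.0005, 0, 0, 0.0080, -0.0003, 0, 0, 0.0079, -0.0010, 0, 0, 0.0078, -0.0019, 0, 0, 0.0075, -0.0026, 0, 0, 0.0073, -0.0034, 0, 0
```

Request:
drive_tool(
  motion=[0.0008,0.008,0,0,0.0017,0.0078,0,0,0.0024,0.0076,0,0,0.0031,0.0074,0,0,0.0039,0.007,0,0,0.0045,0.0065,0,0,0.0052,0.0061,0,0,0.0058,0.0056,0,0,0.0063,0.0049,0,0,0.0067,0.0043,0,0],
)

```text
time: 11.35
ee_pos: [487.0, -142.3, 242.1]
eef_rot: [1.0, 0.014, -0.0, 0.001]
force: [-1.2, -1.9, 5.6]
gripper_width: 22.5
grip_force: 58.8
```

Request:
drive_tool(
  motion=[0.0071,0.0036,0,0,0.0075,0.0029,0,0,0.0077,0.0021,0,0,0.0079,0.0013,0,0,0.008,0.0005,0,0,0.008,-0.0003,0,0,0.0079,-0.001,0,0,0.0078,-0.0019,0,0,0.0075,-0.0026,0,0,0.0073,-0.0034,0,0],
)

```text
time: 12.35
ee_pos: [563.8, -141.0, 242.1]
eef_rot: [1.0, 0.014, -0.0, 0.001]
force: [-1.9, -0.9, 7.0]
gripper_width: 22.7
grip_force: 58.8
```

```bash
python3 - <<'E'
import numpy as np
from scipy.optimize import least_squares as L
p=np.array([[476.9,-274.7],[453.6,-244.8],[446.6,-207.5]])
E
python3 w.py 527.3 -212 80 .1 20
```

```text
ang 1.095 r 79.82
0.0069, -0.0040, 0, 0, 0.0065, -0.0047, 0, 0, 0.0060, -0.0053, 0, 0, 0.0054, -0.0059, 0, 0, 0.0048, -0.0064, 0, 0, 0.0042, -0.0068, 0, 0, 0.0034, -0.0072, 0, 0, 0.0027, -0.0075, 0, 0, 0.0020, -0.0078, 0, 0, 0.0011, -0.0079, 0, 0, 0.0004, -0.0080, 0, 0, -0.0005, -0.0080, 0, 0, -0.0012, -0.0079, 0, 0, -0.0020, -0.0077, 0, 0, -0.0028, -0.0075, 0, 0, -0.0035, -0.0072, 0, 0, -0.0042, -0.0068, 0, 0, -0.0049, -0.0064, 0, 0, -0.0055, -0.0058, 0, 0, -0.0060, -0.0052, 0, 0
```

Request:
drive_tool(
  motion=[0.0069,-0.004,0,0,0.0065,-0.0047,0,0,0.006,-0.0053,0,0,0.0054,-0.0059,0,0,0.0048,-0.0064,0,0,0.0042,-0.0068,0,0,0.0034,-0.0072,0,0,0.0027,-0.0075,0,0,0.002,-0.0078,0,0,0.0011,-0.0079,0,0],
)

```text
time: 13.35
ee_pos: [606.2, -204.6, 242.2]
eef_rot: [1.0, 0.014, -0.001, 0.0]
force: [-3.5, 1.4, 7.2]
gripper_width: 22.5
grip_force: 58.8
```

Request:
drive_tool(
  motion=[0.0004,-0.008,0,0,-0.0005,-0.008,0,0,-0.0012,-0.0079,0,0,-0.002,-0.0077,0,0,-0.0028,-0.0075,0,0,-0.0035,-0.0072,0,0,-0.0042,-0.0068,0,0,-0.0049,-0.0064,0,0,-0.0055,-0.0058,0,0,-0.006,-0.0052,0,0],
)

```text
time: 14.35
ee_pos: [576.5, -274.4, 242.1]
eef_rot: [1.0, 0.014, 0.0, -0.0]
force: [-1.1, 3.9, 8.0]
gripper_width: 22.9
grip_force: 58.8
```

```bash
python3 - <<'E'
import numpy as np
p=np.array([[476.9,-274.7],[453.6,-244.8],[446.6,-207.5],[487,-142.3],[563.8,-141]])
from station import r
p=np.vstack([p,r.sense()["ee_pos"][:2]])
x=np.linalg.lstsq(np.c_[2*p,np.ones(len(p))],(p**2).sum(1),rcond=None)[0];print(x[:2],np.sqrt(x[2]+x[0]**2+x[1]**2))
E
python3 w.py 527.3 -212 80 .1 12
python3 w.py 527.3 -212 80 .05 40
```

```text
[ 526.53166123 -211.86539978] 80.04098422779437
ang -0.903 r 79.44
-0.0065, -0.0046, 0, 0, -0.0070, -0.0040, 0, 0, -0.0073, -0.0032, 0, 0, -0.0076, -0.0025, 0, 0, -0.0078, -0.0018, 0, 0, -0.0079, -0.0009, 0, 0, -0.0080, -0.0001, 0, 0, -0.0080, 0.0006, 0, 0, -0.0079, 0.0015, 0, 0, -0.0076, 0.0022, 0, 0, -0.0075, 0.0030, 0, 0, -0.0070, 0.0037, 0, 0
ang -0.903 r 79.44
-0.0032, -0.0024, 0, 0, -0.0033, -0.0022, 0, 0, -0.0034, -0.0021, 0, 0, -0.0036, -0.0019, 0, 0, -0.0036, -0.0017, 0, 0, -0.0037, -0.0015, 0, 0, -0.0037, -0.0014, 0, 0, -0.0039, -0.0011, 0, 0, -0.0039, -0.0010, 0, 0, -0.0039, -0.0008, 0, 0, -0.0039, -0.0005, 0, 0, -0.0040, -0.0004, 0, 0, -0.0040, -0.0002, 0, 0, -0.0040, 0.0001, 0, 0, -0.0040, 0.0002, 0, 0, -0.0040, 0.0004, 0, 0, -0.0039, 0.0007, 0, 0, -0.0040, 0.0008, 0, 0, -0.0038, 0.0010, 0, 0, -0.0038, 0.0012, 0, 0, -0.0038, 0.0014, 0, 0, -0.0037, 0.0016, 0, 0, -0.0035, 0.0018, 0, 0, -0.0035, 0.0019, 0, 0, -0.0034, 0.0021, 0, 0, -0.0033, 0.0023, 0, 0, -0.0032, 0.0024, 0, 0, -0.0030, 0.0026, 0, 0, -0.0029, 0.0028, 0, 0, -0.0028, 0.0029, 0, 0, -0.0026, 0.0030, 0, 0, -0.0025, 0.0032, 0, 0, -0.0023, 0.0032, 0, 0, -0.0021, 0.0034, 0, 0, -0.0020, 0.0035, 0, 0, -0.0018, 0.0036, 0, 0, -0.0016, 0.0036, 0, 0, -0.0014, 0.0038, 0, 0, -0.0012, 0.0038, 0, 0, -0.0011, 0.0038, 0, 0
```

Request:
drive_tool(
  motion=[-0.0032,-0.0024,0,0,-0.0033,-0.0022,0,0,-0.0034,-0.0021,0,0,-0.0036,-0.0019,0,0,-0.0036,-0.0017,0,0,-0.0037,-0.0015,0,0,-0.0037,-0.0014,0,0,-0.0039,-0.0011,0,0],
)

```text
time: 15.15
ee_pos: [548.6, -288.8, 242.2]
eef_rot: [1.0, 0.014, 0.001, 0.0]
force: [1.8, 1.2, 5.5]
gripper_width: 22.9
grip_force: 58.8
```

Request:
drive_tool(
  motion=[-0.0039,-0.001,0,0,-0.0039,-0.0008,0,0,-0.0039,-0.0005,0,0,-0.004,-0.0004,0,0,-0.004,-0.0002,0,0,-0.004,0.0001,0,0],
)

```text
time: 15.75
ee_pos: [526.7, -291.8, 242.2]
eef_rot: [1.0, 0.014, 0.002, 0.001]
force: [7.2, -1.4, 3.5]
gripper_width: 22.6
grip_force: 58.7
```

Request:
drive_tool(
  motion=[-0.004,0.0002,0,0,-0.004,0.0004,0,0,-0.0039,0.0007,0,0,-0.004,0.0008,0,0,-0.0038,0.001,0,0,-0.0038,0.0012,0,0],
)

```text
time: 16.35
ee_pos: [502.9, -288.2, 242.2]
eef_rot: [1.0, 0.014, 0.002, 0.001]
force: [7.3, -4.2, 3.6]
gripper_width: 22.7
grip_force: 58.6
```

Request:
drive_tool(
  motion=[-0.0038,0.0014,0,0,-0.0037,0.0016,0,0,-0.0035,0.0018,0,0,-0.0035,0.0019,0,0,-0.0034,0.0021,0,0,-0.0033,0.0023,0,0],
)

```text
time: 16.95
ee_pos: [481.2, -277.7, 242.2]
eef_rot: [1.0, 0.013, 0.002, 0.002]
force: [5.1, -5.5, 1.9]
gripper_width: 22.6
grip_force: 58.6
```

Request:
drive_tool(
  motion=[-0.0032,0.0024,0,0,-0.003,0.0026,0,0,-0.0029,0.0028,0,0,-0.0028,0.0029,0,0,-0.0026,0.003,0,0,-0.0025,0.0032,0,0],
)

```text
time: 17.55
ee_pos: [463.6, -261.2, 242.1]
eef_rot: [1.0, 0.013, 0.001, 0.002]
force: [3.9, -6.8, 3.0]
gripper_width: 22.6
grip_force: 58.7
```

```bash
python3 w.py 526.5 -211.9 80 .04 40; python3 -c "
from station import r;print(r.sense()['force'],r.sense()['ee_pos'])"
```

```text
ang -2.478 r 79.92
-0.0019, 0.0026, 0, 0, -0.0018, 0.0026, 0, 0, -0.0017, 0.0027, 0, 0, -0.0017, 0.0028, 0, 0, -0.0014, 0.0028, 0, 0, -0.0014, 0.0029, 0, 0, -0.0013, 0.0029, 0, 0, -0.0011, 0.0030, 0, 0, -0.0010, 0.0031, 0, 0, -0.0009, 0.0030, 0, 0, -0.0008, 0.0031, 0, 0, -0.0006, 0.0032, 0, 0, -0.0006, 0.0031, 0, 0, -0.0004, 0.0032, 0, 0, -0.0002, 0.0032, 0, 0, -0.0002, 0.0032, 0, 0, 0.0000, 0.0032, 0, 0, 0.0001, 0.0032, 0, 0, 0.0003, 0.0032, 0, 0, 0.0003, 0.0031, 0, 0, 0.0005, 0.0032, 0, 0, 0.0007, 0.0031, 0, 0, 0.0007, 0.0032, 0, 0, 0.0009, 0.0030, 0, 0, 0.0010, 0.0031, 0, 0, 0.0011, 0.0030, 0, 0, 0.0012, 0.0029, 0, 0, 0.0014, 0.0029, 0, 0, 0.0014, 0.0029, 0, 0, 0.0016, 0.0028, 0, 0, 0.0017, 0.0027, 0, 0, 0.0018, 0.0026, 0, 0, 0.0019, 0.0026, 0, 0, 0.0020, 0.0025, 0, 0, 0.0021, 0.0024, 0, 0, 0.0022, 0.0023, 0, 0, 0.0023, 0.0023, 0, 0, 0.0024, 0.0021, 0, 0, 0.0024, 0.0021, 0, 0, 0.0026, 0.0019, 0, 0
[ 3.9079086  -6.78330849  3.03094366] [ 463.56271631 -261.15597262  242.14815198]
```

Request:
drive_tool(
  motion=[-0.0019,0.0026,0,0,-0.0018,0.0026,0,0,-0.0017,0.0027,0,0,-0.0017,0.0028,0,0,-0.0014,0.0028,0,0,-0.0014,0.0029,0,0,-0.0013,0.0029,0,0],
)

```text
time: 18.25
ee_pos: [452.4, -241.8, 242.1]
eef_rot: [1.0, 0.013, 0.001, 0.002]
force: [3.4, -6.2, 2.1]
gripper_width: 23.0
grip_force: 58.7
```

Request:
drive_tool(
  motion=[-0.0011,0.003,0,0,-0.001,0.0031,0,0,-0.0009,0.003,0,0],
)

```text
time: 18.55
ee_pos: [449.3, -232.8, 242.1]
eef_rot: [1.0, 0.013, 0.001, 0.002]
force: [3.7, -7.3, 3.4]
gripper_width: 23.0
grip_force: 58.7
```

Request:
drive_tool(
  motion=[-0.0008,0.0031,0,0,-0.0006,0.0032,0,0,-0.0006,0.0031,0,0],
)

```text
time: 18.85
ee_pos: [447.3, -223.4, 242.1]
eef_rot: [1.0, 0.013, 0.001, 0.002]
force: [3.9, -6.9, 3.2]
gripper_width: 22.7
grip_force: 58.7
```

Request:
drive_tool(
  motion=[-0.0004,0.0032,0,0,-0.0002,0.0032,0,0,-0.0002,0.0032,0,0],
)

```text
time: 19.15
ee_pos: [446.5, -213.9, 242.1]
eef_rot: [1.0, 0.013, 0.001, 0.002]
force: [3.4, -7.2, 2.5]
gripper_width: 22.7
grip_force: 58.7
```

Request:
drive_tool(
  motion=[0,0.0032,0,0,0.0001,0.0032,0,0,0.0003,0.0032,0,0],
)

```text
time: 19.45
ee_pos: [446.8, -204.4, 242.1]
eef_rot: [1.0, 0.013, 0.001, 0.002]
force: [3.5, -7.5, 3.6]
gripper_width: 22.8
grip_force: 58.7
```

Request:
drive_tool(
  motion=[0.0003,0.0031,0,0,0.0005,0.0032,0,0,0.0007,0.0031,0,0],
)

```text
time: 19.75
ee_pos: [448.3, -195.1, 242.1]
eef_rot: [1.0, 0.013, 0.0, 0.002]
force: [2.1, -7.7, 2.7]
gripper_width: 22.7
grip_force: 58.7
```

Request:
drive_tool(
  motion=[0.0007,0.0032,0,0,0.0009,0.003,0,0,0.001,0.0031,0,0],
)

```text
time: 20.05
ee_pos: [450.8, -185.9, 242.2]
eef_rot: [1.0, 0.013, 0.0, 0.002]
force: [2.5, -8.8, 2.8]
gripper_width: 22.8
grip_force: 58.7
```

Request:
drive_tool(
  motion=[0.0011,0.003,0,0,0.0012,0.0029,0,0,0.0014,0.0029,0,0],
)

```text
time: 20.35
ee_pos: [454.3, -177.3, 242.1]
eef_rot: [1.0, 0.013, 0.0, 0.003]
force: [1.8, -8.4, 2.9]
gripper_width: 22.8
grip_force: 58.8
```

Request:
drive_tool(
  motion=[0.0014,0.0029,0,0,0.0016,0.0028,0,0,0.0017,0.0027,0,0],
)

```text
time: 20.65
ee_pos: [458.8, -169.0, 242.2]
eef_rot: [1.0, 0.013, -0.0, 0.003]
force: [1.7, -9.0, 3.5]
gripper_width: 23.0
grip_force: 58.8
```

Request:
drive_tool(
  motion=[0.0018,0.0026,0,0,0.0019,0.0026,0,0,0.002,0.0025,0,0],
)

```text
time: 20.95
ee_pos: [464.2, -161.5, 242.1]
eef_rot: [1.0, 0.013, -0.0, 0.003]
force: [1.3, -9.5, 4.0]
gripper_width: 22.4
grip_force: 58.9
```

Request:
drive_tool(
  motion=[0.0021,0.0024,0,0,0.0022,0.0023,0,0,0.0023,0.0023,0,0],
)

```text
time: 21.25
ee_pos: [470.5, -154.6, 242.1]
eef_rot: [1.0, 0.013, -0.001, 0.003]
force: [-0.9, -9.2, 4.6]
gripper_width: 22.7
grip_force: 58.9
```

```bash
cat >f.py <<'E'
from station import r
import numpy as np
s=r.sense();d=s["ee_pos"][:2]-[526.5,-211.9];a=np.arctan2(d[1],d[0]);t=np.array([np.sin(a),-np.cos(a)])
print("a",a.round(3),"turned",((-2.24-a)%(2*np.pi)+2*np.pi*(s["time"]>16.9)).round(3),"r",np.hypot(*d).round(2),"Ft",-(s["force"][:2]@t).round(2),"Fr",(s["force"][:2]@d/80).round(2))
E
python3 f.py; python3 w.py 526.5 -211.9 80 .03 30
```

```text
a 2.345 turned 7.982 r 80.14 Ft 7.08 Fr -5.93
ang 2.345 r 80.14
0.0017, 0.0017, 0, 0, 0.0018, 0.0016, 0, 0, 0.0019, 0.0015, 0, 0, 0.0019, 0.0015, 0, 0, 0.0019, 0.0014, 0, 0, 0.0019, 0.0014, 0, 0, 0.0021, 0.0013, 0, 0, 0.0020, 0.0013, 0, 0, 0.0021, 0.0011, 0, 0, 0.0021, 0.0012, 0, 0, 0.0022, 0.0010, 0, 0, 0.0021, 0.0010, 0, 0, 0.0022, 0.0010, 0, 0, 0.0023, 0.0008, 0, 0, 0.0022, 0.0008, 0, 0, 0.0023, 0.0008, 0, 0, 0.0023, 0.0006, 0, 0, 0.0024, 0.0006, 0, 0, 0.0023, 0.0005, 0, 0, 0.0024, 0.0005, 0, 0, 0.0023, 0.0004, 0, 0, 0.0024, 0.0003, 0, 0, 0.0024, 0.0002, 0, 0, 0.0024, 0.0002, 0, 0, 0.0024, 0.0001, 0, 0, 0.0024, 0.0000, 0, 0, 0.0024, -0.0001, 0, 0, 0.0024, -0.0001, 0, 0, 0.0024, -0.0002, 0, 0, 0.0024, -0.0002, 0, 0
```

Request:
drive_tool(
  motion=[0.0017,0.0017,0,0,0.0018,0.0016,0,0,0.0019,0.0015,0,0],
)

```text
time: 21.55
ee_pos: [475.7, -149.9, 242.1]
eef_rot: [1.0, 0.013, -0.001, 0.003]
force: [-1.5, -9.0, 4.9]
gripper_width: 22.6
grip_force: 59.0
```

```bash
python3 f.py
```

```text
a 2.257 turned 8.069 r 80.14 Ft 6.87 Fr -5.97
```

Request:
drive_tool(
  motion=[0.0019,0.0015,0,0,0.0019,0.0014,0,0,0.0019,0.0014,0,0],
)

```text
time: 21.85
ee_pos: [481.2, -145.8, 242.1]
eef_rot: [1.0, 0.013, -0.001, 0.003]
force: [-1.8, -9.6, 5.1]
gripper_width: 22.6
grip_force: 59.0
```

```bash
python3 f.py
```

```text
a 2.171 turned 8.155 r 80.16 Ft 6.93 Fr -6.96
```

Request:
drive_tool(
  motion=[0.0023,0.001,0,0,0.0022,0.001,0,0,0.0022,0.001,0,0],
)

```text
time: 22.15
ee_pos: [486.3, -142.6, 242.1]
eef_rot: [1.0, 0.013, -0.003, 0.003]
force: [-9.5, -7.8, 8.9]
gripper_width: 23.0
grip_force: 59.3
```

```bash
python3 f.py
```

```text
a 2.096 turned 8.23 r 80.1 Ft 12.11 Fr -1.98
```

The force jumped from 7 N to 12 N over 0.09 rad, so the bush has bottomed firmly. I'll wind back.

```bash
python3 w.py 526.5 -211.9 80 -.1 34
```

```text
ang 2.096 r 80.1
-0.0067, -0.0044, 0, 0, -0.0062, -0.0050, 0, 0, -0.0058, -0.0056, 0, 0, -0.0051, -0.0061, 0, 0, -0.0045, -0.0066, 0, 0, -0.0038, -0.0070, 0, 0, -0.0030, -0.0074, 0, 0, -0.0024, -0.0077, 0, 0, -0.0015, -0.0078, 0, 0, -0.0008, -0.0080, 0, 0, 0.0001, -0.0080, 0, 0, 0.0008, -0.0079, 0, 0, 0.0016, -0.0079, 0, 0, 0.0024, -0.0076, 0, 0, 0.0032, -0.0073, 0, 0, 0.0038, -0.0070, 0, 0, 0.0046, -0.0066, 0, 0, 0.0052, -0.0061, 0, 0, 0.0057, -0.0056, 0, 0, 0.0063, -0.0049, 0, 0, 0.0068, -0.0043, 0, 0, 0.0071, -0.0036, 0, 0, 0.0075, -0.0028, 0, 0, 0.0077, -0.0021, 0, 0, 0.0079, -0.0014, 0, 0, 0.0080, -0.0005, 0, 0, 0.0079, 0.0003, 0, 0, 0.0080, 0.0010, 0, 0, 0.0077, 0.0019, 0, 0, 0.0076, 0.0026, 0, 0, 0.0073, 0.0034, 0, 0, 0.0068, 0.0041, 0, 0, 0.0065, 0.0047, 0, 0, 0.0059, 0.0053, 0, 0
```

Request:
drive_tool(
  motion=[-0.0067,-0.0044,0,0,-0.0062,-0.005,0,0,-0.0058,-0.0056,0,0,-0.0051,-0.0061,0,0,-0.0045,-0.0066,0,0,-0.0038,-0.007,0,0],
)

```text
time: 22.75
ee_pos: [455.9, -174.3, 242.1]
eef_rot: [1.0, 0.014, -0.0, -0.0]
force: [-3.4, 3.7, 9.3]
gripper_width: 22.2
grip_force: 59.5
```

Request:
drive_tool(
  motion=[-0.003,-0.0074,0,0,-0.0024,-0.0077,0,0,-0.0015,-0.0078,0,0,-0.0008,-0.008,0,0,0.0001,-0.008,0,0,0.0008,-0.0079,0,0,0.0016,-0.0079,0,0,0.0024,-0.0076,0,0,0.0032,-0.0073,0,0,0.0038,-0.007,0,0,0.0046,-0.0066,0,0,0.0052,-0.0061,0,0,0.0057,-0.0056,0,0],
)

```text
time: 24.05
ee_pos: [473.7, -271.7, 242.1]
eef_rot: [1.0, 0.013, -0.003, 0.002]
force: [-8.0, -5.4, 8.7]
gripper_width: 22.8
grip_force: 59.3
```

```bash
python3 f.py
```

```text
a -2.294 turned 6.338 r 79.8 Ft -2.42 Fr 9.3
```

Request:
drive_tool(
  motion=[0.006,-0.0053,0,0,0.0065,-0.0047,0,0,0.0069,-0.004,0,0,0.0073,-0.0032,0,0,0.0075,-0.0024,0,0,0.0078,-0.0016,0,0,0.008,-0.0006,0,0,0.0079,0.0003,0,0,0.008,0.001,0,0,0.0077,0.0019,0,0,0.0076,0.0026,0,0,0.0073,0.0034,0,0,0.0068,0.0041,0,0,0.0065,0.0047,0,0,0.0059,0.0053,0,0,0,0,0,0],
)

```text
time: 25.65
ee_pos: [584.2, -267.3, 242.1]
eef_rot: [1.0, 0.014, -0.0, 0.0]
force: [-1.0, 3.3, 7.4]
gripper_width: 22.8
grip_force: 59.4
```

```bash
python3 f.py; python3 - <<'E'
from station import r
import cv2,numpy as np
a=cv2.resize(r.camera("side")["img"][125:325,220:370],(450,600),interpolation=cv2.INTER_CUBIC)
cv2.imwrite("pics/s3.png",a[:,:,::-1])
E
```

```text
a -0.764 turned 11.091 r 79.98 Ft 1.72 Fr -3.03
```

View pics/s3.png

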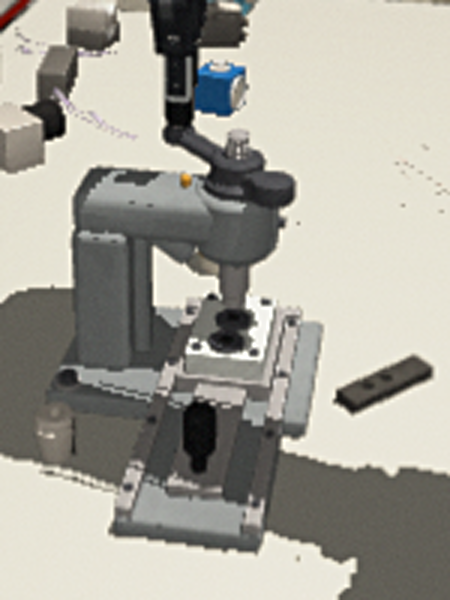

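The side view shows the ram backed off, with the pressed bush level with its neighbour on the plate. I'll release and retreat upward.

Request:
drive_tool(
  motion=[0,0,0,0,0,0,0,0,0,0,0,0,0,0,0,0,0,0,0,0,0,0,0,0,0,0,0.01,0,0,0,0.02,0,0,0,0.03,0,0,0,0.03,0,0,0,0.02,0,0,0,0,0,0,0,0,0],
  claw=0,
)

```text
time: 27.0
ee_pos: [584.8, -267.7, 351.8]
eef_rot: [1.0, 0.014, 0.001, -0.0]
force: [-0.2, 0.6, -0.6]
gripper_width: 85.3
grip_force: 0.0
```

```bash
python3 - <<'E'
from station import r
import cv2,numpy as np
s=r.sense();print(s["time"],s["ee_pos"],s["force"],s["gripper_width"])
a=cv2.resize(r.camera("side")["img"][185:265,265:345],(480,480),interpolation=cv2.INTER_CUBIC)
b=cv2.resize(r.camera("top")["img"][145:295,210:410],(320,240))
z=np.zeros((480,800,3),np.uint8);z[:,:480]=a;z[:240,480:]=b
cv2.imwrite("pics/s4.png",z[:,:,::-1])
E
```

```text
27.0 [ 584.77021803 -267.74215761  351.78837143] [-0.16822174  0.61828262 -0.57677662] 85.3443754932069
```

View pics/s4.png

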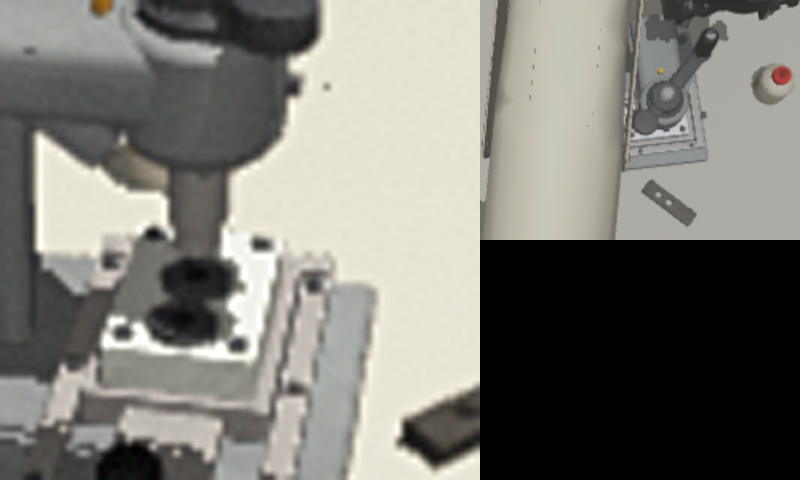

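The flange is down, level with the neighbouring bush. The ram is clear, the loose parts haven't moved, and the gripper is free, so I'm handing the job in.

```bash
python3 -c "
from station import r;print(r.job_done())"
```

```text
the job is handed in; nothing more can be done
None
```

The job is handed in at about 27 s of the 72 s allowed: nest pushed to its stop, bush pressed home (about 225 N at the ram, estimated from the grip force), ram wound back about 13 mm, grip released, and the clamp strap, oil bottle and collet left untouched; the hand-in call gave no verdict.

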